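# Clear the lid of the powder enclosure and hold its flap at the index

## Task

Take the small jar off the clear flap of the powder enclosure and stand it upright on the bare worktop beside the enclosure, without tipping it. Then lift the flap by its front handle until it is at the angle shown by the black index clamp on the side quadrant, and finish while still holding it there with the gripper: the flap falls shut if let go, so do not release it. Leave the index clamp and the other things on the worktop as they are.

Things in the scene. Friction and masses are not known exactly. Their poses are not given: they have to be found in the camera images.
- box: Powder enclosure: fixed white metal box, 160 (x) x 240 (y) x 84 mm high, with a clear steel-framed flap on top. Origin: centre of its underside, on the worktop; x from front (handle side) to back, y to its left. Flap hinge axis: along y at x +80, z 88 mm. At its left side (y +129 mm) an aluminium quadrant, radius 102 mm about the hinge, ticks every 10 degrees. Carries flap and index clamp.
- flap (a joint): Opening angle of the flap about the hinge at the back of the box, rad: 0 = shut and level, grows as the front edge rises, at most 1.45. Free-swinging, mass about 0.35 kg (it varies), it falls shut from any angle below vertical; at the handle it takes about 1 to 3 N to lift.
- flap_bar (a point): Middle of the flap's handle: dark steel round bar 12 mm thick along the box's y, 78 mm free between its two arms. In the flap's plane, 210 mm from the hinge axis, 50 mm in front of the flap's edge; when shut 88 mm above the worktop with nothing beneath. Axes: the flap's (x from bar to hinge, y along the bar). The bar can turn between the finger pads as the flap swings.
- flap_pointer (a point): Tip of the small dark pointer on the flap's left edge, 86 mm from the hinge axis, in the plane of the quadrant and of the flap. Axes: the flap's (x from front to hinge).
- index (a joint): Angle at which the index clamp is set on the quadrant, rad, on the same scale as joint flap: the flap is at the mark when joint flap equals joint index. Between 0.5 and 1.05. The clamp is stiff and must stay where it is.
- index_tip (a point): Outer tip of the black index clamp, 137 mm from the hinge axis, in the plane of the quadrant. The line from the hinge axis to this tip is the marked angle. Axes: x from the tip to the hinge axis.
- jar: Small closed white cream jar with an orange-brown band, 53 mm across, 40 mm high, 0.09 kg (it varies), at first standing on the flap, whose top is 91 mm above the worktop. Origin: centre of its underside; z up its axis.
- large_jar: Bystander: larger closed white cream jar with a blue band, 61 mm across, 46 mm high, standing on the worktop to one side of the enclosure. Origin: centre of its underside.
- dropper: Bystander: amber dropper bottle with a black teat, 33 mm across, 102 mm high, standing on the worktop to one side. Origin: centre of its underside.
- small_beaker: Bystander: clear glass beaker, 62 mm across, 71 mm high, standing on the worktop to one side. Origin: centre of its underside.
Not all that is in view belongs to the job. Leave any red or turquoise look-alike of the jar alone.

How it is judged (in metres and radians):
On the way:
1. the small jar stands upright on the worktop, let go, with the flap shut (height (world z) of jar between -0.006 and 0.006 m and angle between jar's own z axis and vertical below 0.1 rad and linear speed of jar below 0.02 m/s and contact force between the fingers and jar below 0.1 N and value of joint flap below 0.15 rad), for 0.2 s.
At the end, for the whole second after the job is handed in: The flap stands still within 0.08 rad (4.6 degrees) of the index clamp's angle, held by the gripper's fingers (more than 0.5 N between fingers and flap); the small jar stands upright (within 0.1 rad) at rest on the bare worktop, not touching the enclosure (angle between the x axis of flap_pointer and the x axis of index_tip, either way round below 0.08 rad and velocity of joint flap between -0.05 and 0.05 rad/s and contact force between the fingers and box above 0.5 N and height (world z) of jar between -0.006 and 0.006 m and angle between jar's own z axis and vertical below 0.1 rad and linear speed of jar below 0.02 m/s and contact force between jar and box below 0.05 N); the arm keeps its last pose, push and grip.
It fails at once if the flap is lifted while the jar is still on it (value of joint flap above 0.15 rad and contact force between jar and box above 0.05 N and height (world z) of jar above 0.03 m).
It fails at once if the small jar is tipped over (angle between jar's own z axis and vertical above 0.7 rad).
It fails at once if the index clamp is shifted (distance of index_tip from where it was at the start of the episode above 0.008 m).
It fails at once if a bystander is disturbed (distance of any of large_jar, dropper, small_beaker from where it was at the start of the episode above 0.03 m).
It also fails if it takes over 62 s, if anything falls off the work surface, if the arm or the gripper's body presses on something with over 40 N, if the wrist force passes 120 N, or if a joint passes its speed limit or range.

## Robot

A 6-joint arm with a two-finger parallel gripper is mounted at the origin on a cart in front of the work surface, level with it; the furniture and walls round the work are solid. World frame = base frame: x ahead of the robot, y to its left, z up, the work surface at z = 0. Lengths are in mm, angles in rad, forces in N, time in s.
With the tool pointing down it reaches from about 300 to 775 mm from the base axis. Payload 14.6 kg.
Tool frame: the origin (TCP) lies at the very end of the fingers, on their centre line; the grasp point (between the pads) lies 19 mm behind it; z points along the fingers, y is the line along which they close (so a half turn about z gives the same grasp; the last joint's range is limited). The gripper opens to 94 mm and grips with 3 to 60 N. Pads are 16 mm wide; open, the fingers measure 119 mm over their backs; the gripper's body (75 mm by 177 mm) begins 78 mm behind the grasp point.
Start: joints at [1.226, 0.3, 1.521, -0, 1.321, -0.067], TCP at [150.83, 528.904, 205.446] pointing down, gripper open.
Joint ranges: [-3.03, 3.03], [-0.79, 2.21], [0.23, 2.52], [-1.04, 4.18], [0, 3.07], [-2.55, 2.55]. Speed limits (rad/s): [2.22, 2.22, 2.57, 3.14, 3.14, 3.14].

## Interface

Orientations are given as [roll, pitch, yaw] about the fixed x, y, z axes, in that order (R = Rz(yaw) Ry(pitch) Rx(roll)).
In Python, from cell import manip, eyes, ticket gives the robot as it stands. The module is installed in compiled form; this text tells all that it offers.
- The arm moves only by the tool arm_command, never from a script. Its argument "plan" is a list of rows, each a list of 5 numbers: the opening, from -1 (shut) to 1 (fully open), then the shift along the tool's x, y, z in m, then the turn about the tool's z in rad. In form: [[jaw, dx, dy, dz, roll], ...]. A call has 1 to 20 rows; each row shifts and turns the commanded pose from where the row before left it, along the tool's axes as they then stand; what a row does not reach is not made up. A row lasts 1/8 s, in which the tool goes at most 62.5 mm and 10.7 degrees, less where a joint would pass 70% of its speed; a pose out of reach is approached as far as the arm can. A call is refused whole if a number of a shift passes 0.0625 or a number of a turn 0.188, either way. A call with a gripper value outside its range is refused whole. The fingers move at their own pace and stop on an object; "newtons" is the grip in N (left out, the last holds). Time passes only in rows, so rows that do not move let the fingers close. It gives the time, the measured TCP pose, the force, the opening and the grip force at its end, in the units of the state.
- manip.read_state(): the state, without advancing time (a new reading comes with each control period).
- eyes.camera(name): name is "scene" or "top"; returns a dict with "img" (480x640x3 uint8, blue, green, red), "z_map" (480x640 float32, mm along the optical axis (not along the pixel's ray), 0 where there is no reading), "fx", "fy", "cx", "cy" (pixels), "eye" and "orientation" of the camera in the world. Camera axes: x right, y down, z forward; pixel columns grow to the right and rows downward; lengths in mm; the calibration is good to about 2 mm. A picture is of the moment at which its call begins.
- ticket.sign_off(): hands the job in; it is judged then, once.
The state is a dict: "clock": time; "joints": joint angles; "qd": joint speeds; "effort": joint torques, N m; "eef_pos": TCP position; "eef_rot": TCP orientation; "wrist_force": force on the tool from outside, world axes, zero at the start; "moment": the same for the moment, N m; "finger_gap": finger opening in mm; "finger_force": force on a finger pad.
Only numpy, scipy, OpenCV 4.12 (cv2) and the standard library are available. Lean on these libraries where they do the work, as an engineer would, in place of code of your own. Each camera call takes 0.05 s, during which the arm holds its last target. There are 200 camera calls.

## Working session

There is one attempt and no reset: what is moved stays moved. The work goes in short steps, Python scripts to look and compute and a tool call to move; the robot and the scene stay as the last step left them, time stands still between calls to the robot, and variables do not carry over. Pictures are saved under pics/ and viewed, at most 10 in all, crops included, and the job is handed in when it is done.

Besides the shell and the picture viewer there is one more tool, called after "Call:" as name(argument=value, ...), one argument or row to a line, values as JSON. arm_command: Moves the arm, as the interface text tells. Its arguments: {"type":"object","properties":{"plan":{"type":"array"},"newtons":{"type":"number"}},"required":["plan"]}

```bash
mkdir -p pics; cat > h.py <<'E'
import numpy as np, cv2
from cell import manip, eyes, ticket
from scipy.spatial.transform import Rotation as R
def cam(n):
    c=eyes.camera(n); o=np.array(c["orientation"],float)
    c["R"]=o if o.shape==(3,3) else (R.from_euler("xyz",o).as_matrix() if o.size==3 else None)
    return c
def world(c):
    v,u=np.mgrid[:480,:640]; z=c["z_map"]
    p=np.stack([(u-c["cx"])/c["fx"]*z,(v-c["cy"])/c["fy"]*z,z],-1)
    return p@c["R"].T+np.array(c["eye"])
E
python3 - <<'E'
from h import *
for n in("scene","top"):
    c=cam(n); print(n,c["eye"],c["orientation"],c["fx"],c["cx"])
    cv2.imwrite(f"pics/{n}0.png",c["img"]); np.save(n+"W.npy",world(c)); cv2.imwrite(f"{n}.png",c["img"])
print(manip.read_state())
E
```

```text
scene [-310.73986307 -610.75532108  918.29431405] [-2.22816790e+00  2.11829230e-04 -9.51504249e-01] 522.4709220029142 313.15847158710153
top [ 378.16380839    7.71812246 1483.45322431] [-3.0230837  -0.00544305 -1.58007491] 489.8806084171687 313.8534713933874
{'clock': 0.1, 'joints': array([ 1.22638615e+00,  3.00395882e-01,  1.52151561e+00,  1.63883571e-05,
        1.32068462e+00, -6.65890410e-02]), 'qd': array([-0.00053631, -0.00166564, -0.00014485,  0.00132347,  0.00072767,
        0.00172479]), 'effort': array([ 7.97738685e-04, -5.32644546e+01, -3.53282368e+01,  7.09677231e-02,
        2.35155568e-02, -2.32076314e-05]), 'eef_pos': array([150.75860336, 528.69548712, 204.95527958]), 'eef_rot': array([-3.14059247e+00, -8.26095888e-05,  2.86376741e+00]), 'wrist_force': array([ 1.0618145 , -0.96858123, -0.62360622]), 'moment': array([0.0547055 , 0.02110287, 0.05960593]), 'finger_force': 0.0, 'finger_gap': 94.11847320603616}
```

View pics/scene0.png

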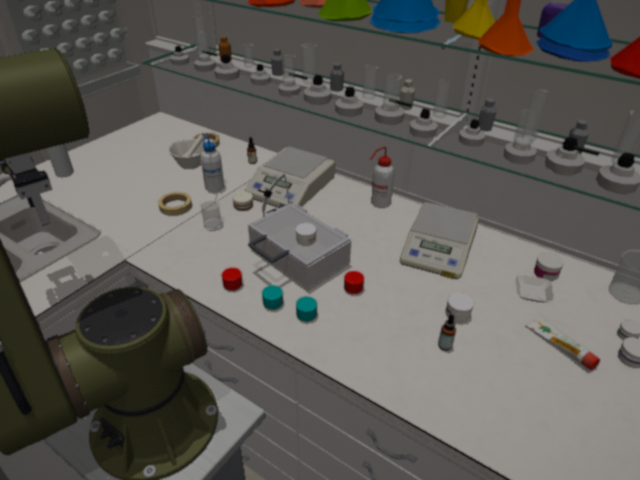

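View pics/top0.png

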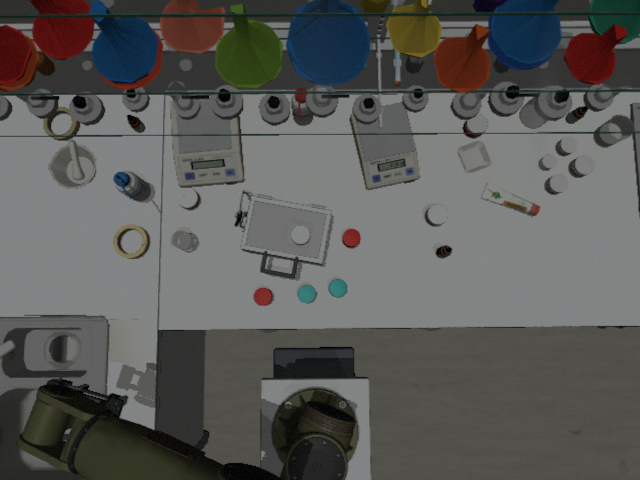

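The box is centred near top pixel (288,230), with the jar on it at (300,235), the handle bar near (279,272) and the clamp near (240,217). The large jar is near (190,199) or (437,214), the dropper at (443,251) and the beaker at (185,240). There are red and turquoise decoys around the front. Next I'll enlarge both views.

```bash
python3 - <<'E'
from h import *
t=cv2.imread("top.png");s=cv2.imread("scene.png")
cv2.imwrite("pics/tc.png",cv2.resize(t[185:285,225:355],None,fx=6,fy=6,interpolation=cv2.INTER_CUBIC))
cv2.imwrite("pics/sc.png",cv2.resize(s[175:290,235:365],None,fx=5,fy=5,interpolation=cv2.INTER_CUBIC)*1)
W=np.load("topW.npy")
for n,(u,v) in dict(jar=(300,235),barmid=(279,274),blc=(248,196),brc=(330,207),flc=(243,250),frc=(322,263),bench=(400,250),red1=(351,238),red2=(263,297),tq=(307,294),tq2=(338,288)).items(): print(n,W[v,u].round(0))
c=W[225:246,288:312]; m=c[...,2]>120; print("jartop",m.sum(),np.median(c[m],0), (c[m].min(0)+c[m].max(0))/2)
E
```

```text
jar [560.  37. 131.]
barmid [454.  99.  87.]
blc [681. 188.  88.]
brc [663. -53.   4.]
flc [528. 207.  51.]
frc [491. -26.   5.]
bench [ 528. -264.    3.]
red1 [ 562. -112.   39.]
red2 [390. 149.  39.]
tq [397.  20.  41.]
tq2 [414. -71.  45.]
jartop 290 [559.82664377  37.30464175 131.77746291] [481.8141098   35.10808857 802.84066699]
```

View pics/tc.png

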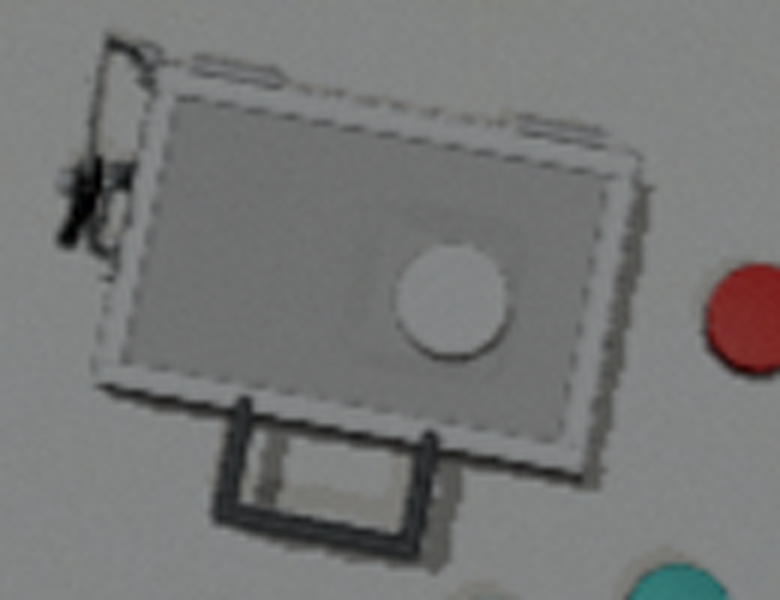

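View pics/sc.png

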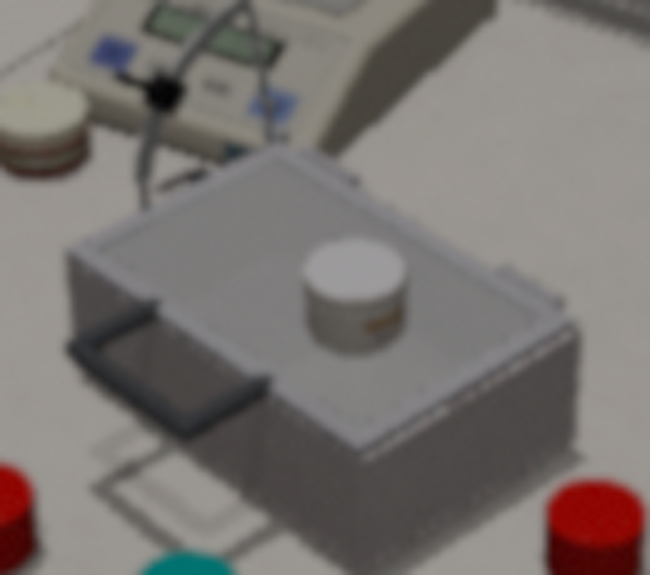

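The top crop shows the flap corners at about (155,78), (632,160), (103,380) and (583,475), and the bar runs from (228,510) to (415,548). The index tip is at about (65,242). In the scene crop the clamp tip is at about (118,75), and the flap pointer is at (160,187).

```bash
cat >> h.py <<'E'
CAM={}
def ray(n,u,v,p0,nrm):
    if n not in CAM: CAM[n]=cam(n)
    c=CAM[n]; d=c["R"]@np.array([(u-c["cx"])/c["fx"],(v-c["cy"])/c["fy"],1]); e=np.array(c["eye"])
    return e+d*((np.array(p0)-e)@nrm)/(d@nrm)
Z=np.array([0,0,1.])
E
python3 - <<'E'
from h import *
f=lambda x,y,z:ray("top",225+x/6-.4,185+y/6-.4,[0,0,z],Z)
bl,br,fl,fr=[f(x,y,90) for x,y in((155,78),(632,160),(103,380),(583,475))]
b1,b2=f(228,510,88),f(415,548,88)
print(bl,br,fl,fr,np.linalg.norm(bl-br),np.linalg.norm(fl-fr),np.linalg.norm(bl-fl))
y=(bl-br)+(fl-fr); psi=np.arctan2(-y[0],y[1]); bb=b1-b2; print("yaw",psi,np.arctan2(-bb[0],bb[1]),"bar",(b1+b2)/2,np.linalg.norm(bb),"jar",f(453,300,131))
ex=np.array([np.cos(psi),np.sin(psi),0]); ey=np.array([-ex[1],ex[0],0])
ctr=(bl+br+fl+fr)/4; print("ctr",ctr, "bar in box",((b1+b2)/2-ctr)@ex,((b1+b2)/2-ctr)@ey)
ctr=ctr*[1,1,0]; 
barx=((b1+b2)/2-ctr)@ex; ctr=ctr+ex*(barx+130)/2
H=ctr+80*ex+88*Z+129*ey
for nm,(u,v) in dict(tip=(118,75),knob=(163,92),ptr=(160,187)).items():
    p=ray("scene",235+u/5-.4,175+v/5-.4,H,ey); r=p-H; print(nm,np.linalg.norm(r),np.arctan2(r[2],-r@ex))
W=np.load("topW.npy")
for u,v in((190,199),(437,214),(443,251),(185,240)): print(W[v,u].round())
E
```

```text
[675.79214044 180.9187916   90.        ] [633.75722628 -48.66199026  90.        ] [529.50288552 204.79187417  90.        ] [482.13632896 -23.38539449  90.        ] 233.3972352248532 233.04174864524063 148.22439130184353
yaw -0.19287505648409678 -0.2091289406164525 bar [457.72800173 100.9507875   88.        ] 90.64104166653267 jar [560.98820913  36.96675873 131.        ]
ctr [580.2971453   78.41582025  90.        ] bar in box -124.615902831054 -1.3771226948116504
tip 135.04422266718112 0.6899641191750292
knob 97.12052822752668 0.6973924488387884
ptr 80.8551264873275 0.02767583074626354
[685. 369.  35.]
[ 631. -369.   46.]
[ 518. -377.   68.]
[564. 389.   6.]
```

Call:
arm_command(
  plan=[
    [1,0,0,0,0.186],
    [1,0,0,0,0.186],
    [1,0,0,0,0.186],
    [1,0,0,0,0.186],
    [1,0,0,0,0.186],
    [1,0,0,0,0.186],
    [1,0,0,0,0.186],
    [1,0,0,0,0.186],
    [1,0,0,0,0],
  ],
  newtons=15,
)

```text
clock: 1.32
eef_pos: [150.8, 528.8, 205.3]
eef_rot: [-3.142, 0.0, 1.377]
wrist_force: [0.7, -0.4, 0.5]
finger_gap: 93.6
finger_force: 0.0
```

Call:
arm_command(
  plan=[
    [1,-0.025,0.031,0,0],
    [1,-0.025,0.031,0,0],
    [1,-0.025,0.031,0,0],
    [1,-0.025,0.031,0,0],
    [1,-0.025,0.031,0,0],
    [1,-0.025,0.031,0,0],
    [1,-0.025,0.031,0,0],
    [1,-0.025,0.031,0,0],
    [1,-0.025,0.031,0,0],
    [1,-0.025,0.031,0,0],
    [1,-0.025,0.031,0,0],
    [1,-0.025,0.031,0,0],
    [1,-0.025,0.031,0,0],
    [1,-0.025,0.031,0,0],
    [1,-0.025,0.031,0,0],
    [1,-0.025,0.031,0,0],
    [1,0,0,0,0],
    [1,0,0,0,0],
  ],
)

```text
clock: 3.58
eef_pos: [559.5, 40.7, 205.3]
eef_rot: [-3.141, -0.0, 1.378]
wrist_force: [-1.1, 0.8, -0.1]
finger_gap: 94.0
finger_force: 0.0
```

Call:
arm_command(
  plan=[
    [1,-0.0035,0,0.02,0],
    [1,0,0,0.02,0],
    [1,0,0,0.02,0],
    [1,0,0,0.018,0],
    [1,0,0,0.015,0],
    [1,0,0,0.012,0],
    [1,0,0,0,0],
    [1,0,0,0,0],
  ],
)

```text
clock: 4.58
eef_pos: [559.5, 36.9, 101.0]
eef_rot: [3.141, -0.0, 1.376]
wrist_force: [0.1, -0.1, 0.4]
finger_gap: 94.4
finger_force: 0.0
```

```bash
python3 - <<'E'
from h import *
s=cam("scene")["img"]
cv2.imwrite("pics/sc2.png",cv2.resize(s[175:290,235:365],None,fx=5,fy=5,interpolation=cv2.INTER_CUBIC))
print(manip.read_state()["eef_pos"])
E
```

```text
[559.59718753  36.94499024 101.08083156]
```

View pics/sc2.png

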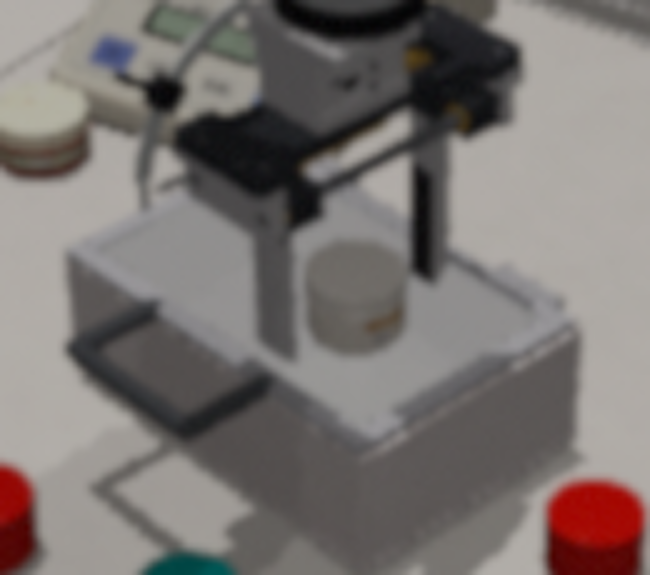

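The jar at crop (355,295) sits between the fingers at (275,300) and (430,220), and the jaws are centred on it. I'll close on it and lift a little.

Call:
arm_command(
  plan=[
    [0.1,0,0,0.003,0],
    [-0.2,0,0,0,0],
    [-0.4,0,0,0,0],
    [-0.4,0,0,0,0],
    [-0.4,0,0,0,0],
    [-0.4,0,0,0,0],
    [-0.4,0,0,0,0],
  ],
  newtons=15,
)

```text
clock: 5.5
eef_pos: [559.3, 36.9, 97.5]
eef_rot: [3.141, -0.0, 1.376]
wrist_force: [0.4, -0.5, 0.3]
finger_gap: 52.5
finger_force: 15.0
```

Call:
arm_command(
  plan=[
    [-0.4,0,0,-0.01,0],
    [-0.4,0,0,-0.02,0],
    [-0.4,0,0,-0.025,0],
    [-0.4,0,0,-0.02,0],
    [-0.4,0,0,-0.01,0],
    [-0.4,-0.02,0.003,0,0],
    [-0.4,-0.03,0.004,0,0],
    [-0.4,-0.03,0.004,0,0],
    [-0.4,-0.03,0.004,0,0],
    [-0.4,-0.03,0.004,0,0],
    [-0.4,-0.03,0.004,0,0],
    [-0.4,-0.03,0.004,0,0],
    [-0.4,-0.03,0.004,0,0],
    [-0.4,-0.025,0.003,0,0],
    [-0.4,-0.015,0.002,0,0],
    [-0.4,0,0,0,0],
    [-0.4,0,0,0,0],
  ],
)

```text
clock: 7.62
eef_pos: [542.2, -234.3, 182.3]
eef_rot: [-3.141, -0.0, 1.376]
wrist_force: [1.0, 0.3, -0.6]
finger_gap: 52.7
finger_force: 15.0
```

Call:
arm_command(
  plan=[
    [-0.4,0,0,0.02,0],
    [-0.4,0,0,0.03,0],
    [-0.4,0,0,0.03,0],
    [-0.4,0,0,0.03,0],
    [-0.4,0,0,0.025,0],
    [-0.4,0,0,0.02,0],
    [-0.4,0,0,0.01,0],
    [-0.4,0,0,0.006,0],
    [-0.4,0,0,0.003,0],
    [-0.4,0,0,0,0],
    [-0.4,0,0,0,0],
  ],
)

```text
clock: 9.0
eef_pos: [542.5, -235.0, 8.9]
eef_rot: [3.141, 0.0, 1.376]
wrist_force: [-1.0, -0.2, -0.6]
finger_gap: 52.6
finger_force: 15.0
```

Call:
arm_command(
  plan=[
    [-0.4,0,0,0.001,0],
    [-0.4,0,0,0.001,0],
    [-0.4,0,0,0.0005,0],
    [-0.4,0,0,0,0],
    [-0.4,0,0,0,0],
  ],
)

```text
clock: 9.62
eef_pos: [542.5, -235.1, 7.5]
eef_rot: [3.141, 0.0, 1.376]
wrist_force: [-7.2, 2.7, 15.6]
finger_gap: 52.6
finger_force: 15.0
```

Call:
arm_command(
  plan=[
    [-0.4,0,0,-0.0007,0],
    [0.2,0,0,0,0],
    [0.6,0,0,0,0],
    [1,0,0,0,0],
    [1,0,0,0,0],
    [1,0,0,0,0],
    [1,0,0,0,0],
    [1,0,0,-0.02,0],
    [1,0,0,-0.04,0],
    [1,0,0,-0.05,0],
    [1,0,0,-0.05,0],
    [1,0,0,-0.03,0],
    [1,0,0,0,0],
  ],
)

```text
clock: 11.25
eef_pos: [543.0, -235.3, 200.3]
eef_rot: [3.136, 0.001, 1.376]
wrist_force: [-0.2, 0.4, 0.0]
finger_gap: 94.1
finger_force: 0.0
```

```bash
python3 - <<'E'
from h import *
c=cam("scene"); W=world(c); 
m=(abs(W[...,0]-542)<45)&(abs(W[...,1]+235)<45)&(W[...,2]>32)&(W[...,2]<60)
print(m.sum(), np.median(W[m],0), W[m].min(0),W[m].max(0)); print(manip.read_state()["finger_gap"])
v,u=np.argwhere(m).mean(0).astype(int); print(u,v)
cv2.imwrite("pics/jar.png",cv2.resize(c["img"][v-50:v+50,u-65:u+65],None,fx=4,fy=4,interpolation=cv2.INTER_CUBIC))
E
```

```text
305 [ 540.4941875  -237.57489103   39.03138455] [ 514.25235508 -262.35959231   32.18486209] [ 569.07013991 -209.67279277   43.92026943]
93.96528866042064
392 302
```

View pics/jar.png

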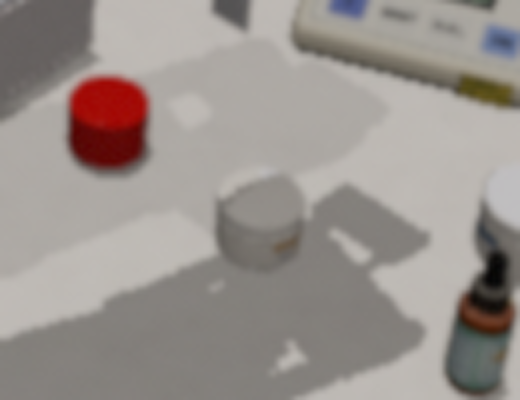

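The jar stands upright at crop (262,220), with its top at about 40 mm. Now to the handle, with the jaws about 40 mm open.

Call:
arm_command(
  plan=[
    [0.5,0.02,-0.01,0,0],
    [0,0.03,-0.015,0,0],
    [-0.15,0.034,-0.016,0,0],
    [-0.15,0.034,-0.016,0,0],
    [-0.15,0.034,-0.016,0,0],
    [-0.15,0.034,-0.016,0,0],
    [-0.15,0.034,-0.016,0,0],
    [-0.15,0.034,-0.016,0,0],
    [-0.15,0.03,-0.015,0,0],
    [-0.15,0.02,-0.01,0,0],
    [-0.15,0.01,-0.005,0,0],
    [-0.15,0,0,0.03,0],
    [-0.15,0,0,0.03,0],
    [-0.15,0,0,0.02,0],
    [-0.15,0,0,0,0],
    [-0.15,0,0,0,0],
  ],
)

```text
clock: 13.3
eef_pos: [455.3, 102.2, 117.3]
eef_rot: [3.141, -0.0, 1.376]
wrist_force: [-0.3, 0.3, 0.7]
finger_gap: 39.8
finger_force: 0.0
```

```bash
python3 - <<'E'
from h import *
s=manip.read_state(); print(s["eef_pos"],s["finger_gap"])
c=cam("scene"); W=world(c); cv2.imwrite("pics/bar.png",cv2.resize(c["img"][190:290,230:330],None,fx=6,fy=6,interpolation=cv2.INTER_CUBIC))
# bar surface points ahead of the flap
m=(W[...,2]>78)&(W[...,2]<98)&(W[...,0]<475)&(W[...,0]>430)&(W[...,1]>50)&(W[...,1]<155)
print(m.sum(),np.median(W[m],0),W[m].min(0),W[m].max(0))
E
```

```text
[455.25995259 102.21232845 117.25556363] 39.768219603900526
139 [454.15360523  78.86001299  91.15467518] [442.64429307  50.07156285  82.06855958] [472.41643511 146.28493159  97.43679206]
```

View pics/bar.png

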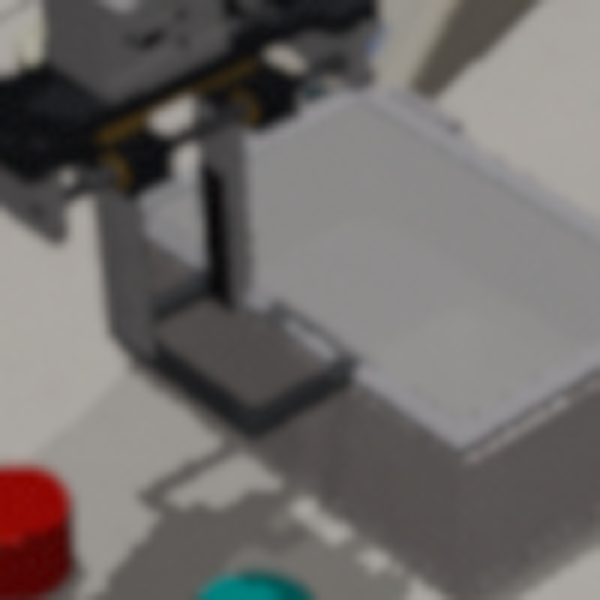

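The fingers at (125,330) and (225,280) hang above the bar and appear to straddle it, with the arms clear. I'll descend, then close.

Call:
arm_command(
  plan=[
    [-0.15,0,0,0.01,0],
    [-0.15,0,0,0.01,0],
    [-0.15,0,0,0.01,0],
    [-0.15,0,0,0.008,0],
    [-0.15,0,0,0.006,0],
    [-0.15,0,0,0.004,0],
    [-0.15,0,0,0,0],
  ],
)

```text
clock: 14.22
eef_pos: [454.9, 102.4, 68.5]
eef_rot: [-3.141, 0.0, 1.376]
wrist_force: [-0.5, 0.1, -0.2]
finger_gap: 39.8
finger_force: 0.0
```

Call:
arm_command(
  plan=[
    [-0.5,0,0,0,0],
    [-0.8,0,0,0,0],
    [-1,0,0,0,0],
    [-1,0,0,0,0],
    [-1,0,0,0,0],
    [-1,0,0,0,0],
  ],
  newtons=25,
)

```text
clock: 14.98
eef_pos: [456.5, 102.2, 69.3]
eef_rot: [3.138, -0.001, 1.376]
wrist_force: [8.4, -2.5, -1.1]
finger_gap: 11.4
finger_force: 25.0
```

Call:
arm_command(
  plan=[
    [-1,0,0.0015,-0.005,0],
    [-1,0,0.0003,-0.0055,0],
    [-1,0,0.0008,-0.0105,0],
    [-1,0,0.0013,-0.0104,0],
    [-1,0,0.0018,-0.0103,0],
    [-1,0,0.0023,-0.0102,0],
    [-1,0,0.0028,-0.0101,0],
    [-1,0,0.0034,-0.0099,0],
    [-1,0,0.0038,-0.0098,0],
    [-1,0,0.0043,-0.0096,0],
    [-1,0,0.0048,-0.0093,0],
    [-1,0,0.0053,-0.0091,0],
    [-1,0,0.0057,-0.0088,0],
    [-1,0,0.0061,-0.0085,0],
    [-1,0,0,0,0],
    [-1,0,0,0,0],
  ],
)

```text
clock: 16.98
eef_pos: [497.1, 94.1, 196.5]
eef_rot: [-3.138, 0.0, 1.376]
wrist_force: [-15.2, 0.6, 9.3]
finger_gap: 11.3
finger_force: 25.0
```

```bash
python3 - <<'E'
from h import *
c=cam("scene"); s=manip.read_state(); print(s["eef_pos"],s["wrist_force"],s["finger_force"],s["finger_gap"])
cv2.imwrite("pics/up.png",cv2.resize(c["img"][150:270,225:355],None,fx=5,fy=5,interpolation=cv2.INTER_CUBIC))
E
```

```text
[497.09743527  94.11224667 196.44941432] [-15.1514983    0.70446984  10.30859788] 25.003828704357147 11.257550235309543
```

View pics/up.png

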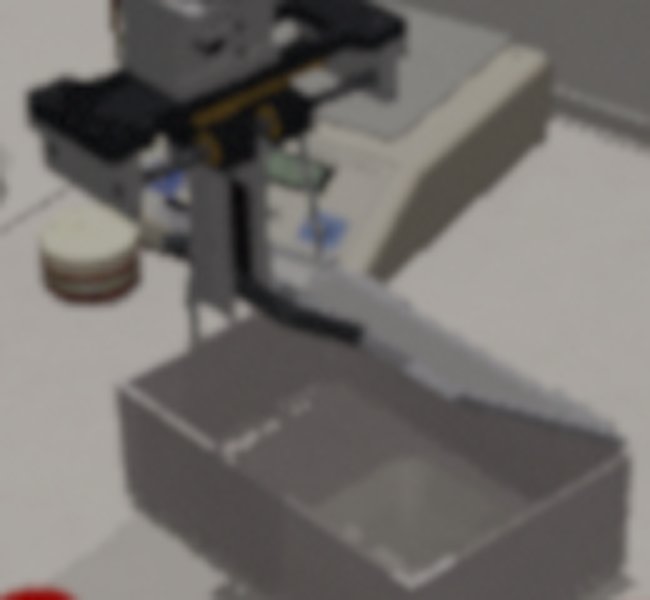

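```bash
python3 - <<'E'
from h import *
from scipy.optimize import brentq
psi=-.197; ex=np.array([np.cos(psi),np.sin(psi),0]); ey=np.array([-ex[1],ex[0],0])
for C in ([583,78,0],[580,78.5,0]):
    H=np.array(C)+80*ex+88*Z+129*ey
    for uv in((65,242),(72,236)):
        f=lambda t:(H-ray("top",225+uv[0]/6-.4,185+uv[1]/6-.4,[0,0,88+137*np.sin(t)],Z))@ex-137*np.cos(t)
        a=np.linspace(.3,1.2,91); v=[f(t) for t in a]; i=np.argmin(np.abs(v)); print("top idx",a[i],v[i], v[20],v[60])
    # flap plane angle from depth now
    for n in("scene","top"):
        c=CAM.get(n) or cam(n); CAM[n]=c; P=world(c)-(np.array(C)+80*ex+88*Z); x=-P@ex;y=P@ey;z=P[...,2]
        m=(abs(y)<119)&(x>20)&(x<150)&(z>.3*x)&(z<1.2*x)&((abs(y)>70)|(n=="top"))&(y<0)
        k=np.polyfit(x[m],z[m],1); t=np.arctan2(z[m],x[m]); print(n,m.sum(),np.arctan(k[0]),k[1],np.median(t))
E
```

```text
top idx 0.69 0.41403554166821266 -16.803681098325498 23.3897096764465
top idx 0.72 0.2086090931329636 -20.119209221432243 20.177989065472417
scene 210 0.6310144114841642 4.460825211515368 0.6687543783042313
top 1131 0.6383155228896253 4.903626881202234 0.6821268712612585
top idx 0.72 0.4228276086236491 -19.843519742985734 20.349871031786265
top idx 0.75 0.30768604589950144 -23.15904786609248 17.13815042081218
scene 205 0.629185915711837 6.955956517484249 0.6847262116639156
top 1090 0.6380667325821411 7.191181481178033 0.7015501482541726
```

Flap is about 0.65 rad and the index about 0.70, so I'll raise it by about 0.045 rad.

Call:
arm_command(
  plan=[
    [-1,0,0.0015,-0.0025,0],
    [-1,0,0.0015,-0.0025,0],
    [-1,0,0.0015,-0.0025,0],
    [-1,0,0,0,0],
    [-1,0,0,0,0],
    [-1,0,0,0,0],
    [-1,0,0,0,0],
  ],
)

```text
clock: 18.0
eef_pos: [502.3, 93.0, 203.6]
eef_rot: [-3.14, 0.0, 1.376]
wrist_force: [-6.6, -0.4, 2.3]
finger_gap: 11.1
finger_force: 25.0
```

```bash
python3 - <<'E'
from h import *
c=cam("top"); s=manip.read_state(); print(s["eef_pos"],s["wrist_force"],s["finger_force"],abs(s["qd"]).max())
cv2.imwrite("pics/fin.png",cv2.resize(c["img"][185:285,225:355],None,fx=6,fy=6,interpolation=cv2.INTER_CUBIC))
E
```

```text
[502.30028863  93.02579843 203.60490546] [-6.8292943  -0.59517562  2.37159404] 25.001460313796997 0.0014067205573581431
```

View pics/fin.png

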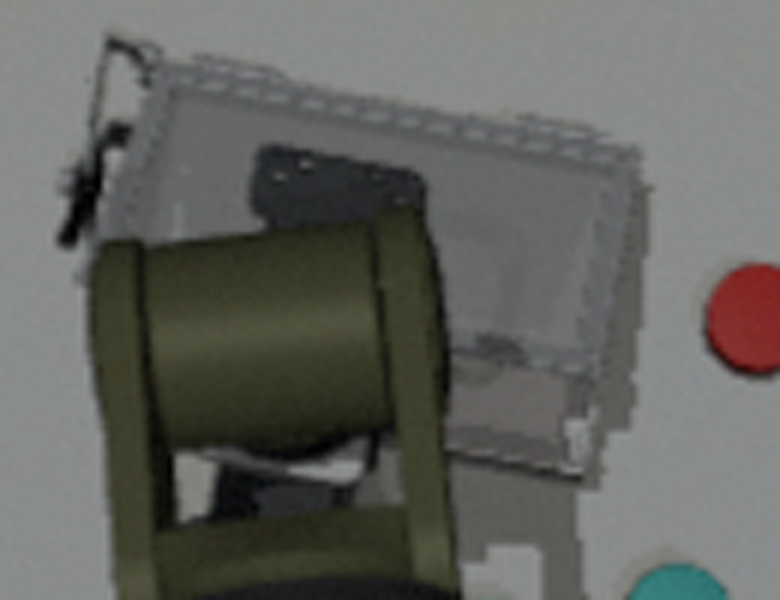

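The flap is up at about 0.69 rad, the clamp tip is still at crop (65,242), and the arm is still. I'm handing in.

```bash
python3 -c "
from cell import ticket; print(ticket.sign_off())"
```

```text
the job is handed in; nothing more can be done
None
```

I put the small jar upright on the worktop to the right of the enclosure, and handed in with the gripper holding the flap at about 0.69 rad, against an index angle I measured at about 0.69–0.72; no verdict came back.

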